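Set the beaker stop to its index and clamp it

ROBOT

A 6-joint arm with a two-finger parallel gripper is mounted at the origin on the work surface. World frame = base frame: x ahead of the robot, y to its left, z up, the work surface at z = 0. Lengths are in m, angles in rad, forces in N, time in s.
With the tool pointing down it reaches from about 0.275 to 1 m from the base axis. Payload 8.4 kg.
Tool frame: the origin (TCP) lies at the very end of the fingers, on their centre line; the grasp point (between the pads) lies 19 mm behind it; z points along the fingers, y is the direction in which the jaws open and shut (so a half turn about z gives the same grasp; the last joint's range is limited). The gripper opens to 85 mm and grips with 20 to 120 N. Pads are 22 mm wide; open, the fingers measure 114 mm over their backs; the gripper's body (76 mm by 85 mm) begins 54 mm behind the grasp point. The pads swing forward as they close: fully open they stand 13 mm farther back than shut.
Start: joints at [-1.226, 0.353, 1.633, -0, 1.155, -0.002], TCP at [0.212, -0.588, 0.231] pointing down, gripper open.
Joint ranges: [-2.63, 2.63], [-0.92, 2.1], [0.06, 2.66], [-1.3, 4.44], [0, 2.69], [-3.02, 3.02]. Speed limits (rad/s): [2.22, 2.22, 2.79, 3.14, 3.14, 3.14].

INTERFACE

Orientations are given as a 3x3 rotation matrix whose columns are the frame's x, y, z axes.
In Python, from plant import env gives the robot as it stands. Calls block until the motion is done:
- env.move_to(position, orientation): joint-space move of the TCP to a pose.
- env.line_to(position, orientation=None, speed=0.15, threshold=None): straight line of the TCP; orientation=None keeps the orientation; speed is the mean speed in m/s. With threshold (N) it stops when the force on the tool has changed by that much, and returns True; else False.
- env.move_j(angles): joint-space move.
- env.move_gripper(opening): opening from 0.0 (shut) to 1.0 (fully open); the grip force is fixed at half the most; returns when the fingers have stopped.
- env.dwell(seconds).
- env.inverse_kinematics(position, orientation): joint angles nearest the present ones, or None.
- env.observe(): the state.
- env.camera(name): name is "side" or "top" or "wrist"; returns a dict with "image" (400x640x3 uint8, blue, green, red), "range_z" (400x640 float32, m along the optical axis (not along the pixel's ray), 0 where there is no reading), "K" (3x3 intrinsics, pixels), "eye" and "orientation" of the camera in the world; the wrist camera has in their place "T_tool_cam" (4x4, takes a point from camera to tool coordinates, whose origin is the TCP and whose axes are the flange's). Camera axes: x right, y up, looking along -z (the intrinsics and any distortion apply to the point x, -y, -z); pixel columns grow to the right and rows downward; lengths in m; the calibration is good to about 2 mm. A picture is of the moment at which its call begins: read the wrist's pose just before it.
A pose or a line that the arm cannot do raises env.Unreachable and nothing moves.
- env.job_done(): hands the job in, once; it reports no verdict.
The state is a dict: "t": time; "q": joint angles; "dq": joint speeds; "joint_torque": joint torques, N m; "ee_pos": TCP position; "tcp_rot": TCP orientation; "ft_force": force on the tool from outside, world axes, zero at the start; "moment": the same for the moment, N m; "opening": opening from 0.0 (shut) to 1.0 (fully open).
Only numpy, scipy, OpenCV 4.12 (cv2) and the standard library are available. Lean on these libraries where they do the work, as an engineer would, in place of code of your own. Each camera call takes 0.05 s, during which the arm holds its last target.

TASK

Set up the beaker stop of the tablet tester: with its T-handle clamp still loose, slide the slotted steel stop along its slots until its side pointer stands point to point with the pointed index tab fixed on the base plate. Only then turn the black T-handle clockwise until it stops, leaving the stop on the index, and let go. Do not knock over or push away the glassware, rack and basket standing around.

Things in the scene. Friction and masses are not known exactly. Their poses are not given: they have to be found in the camera images.
- plate: black base plate bolted to the bench, 180 mm (its x) by 360 mm (its y) by 12 mm thick. Origin on the bench under the plate, 20 mm towards +y from the middle of its length; z up. The stop slides along this body's y axis. The T-handle's turning axis stands at x = -22, y = -90 mm; a low round screw head (top 24 mm above the bench) at x = +22, y = -90 mm.
- stop (a joint): travel of the steel beaker stop in m along the base plate's +y: 0 is the end of its slots nearest the -y end, 0.1 the other end. It starts in the lower fifth and the index always lies at a larger value. It is guided (cannot turn or lift) and drags with about 3 N plus 6 N s/m; it stays where it is left. The drag is the same whether the clamp is loose or tight, so do not bump the stop after clamping.
- flange_top (a point): middle of the top edge of the stop's upright flange, 73 mm above the bench. The flange is a flat steel wall 74 mm wide (base plate's x), 10 mm thick (y), rising 56 mm above the slotted plate, whose own top is 17 mm above the bench (that plate is 90 mm wide and 220 mm long, reaching 10 mm past the flange on the +y side and 210 mm on the -y side). Pinch the flange across its thickness from above, or push it. Axes as the base plate's.
- pointer (a point): tip of the stop's pointer, a flat pointed lug 24 mm wide at its root on the stop's +x side with a thin line across it, 17 mm above the bench. It moves with the stop and lies 61 mm in x and -70 mm in y from the flange's middle. Axes as the base plate's.
- index: the index: a flat aluminium tab 24 mm wide, 27 mm long and 5 mm thick, with a point facing the stop (towards -x) and a thin line across it, screwed to the base plate and fixed. Origin on the base plate's top in line with its point, about 0.5 mm in front of the tip; its x and y axes are parallel to the base plate's. The stop is set when the pointer has the same y as this.
- clamp (a joint): turn of the T-handle clamp in rad, seen from above clockwise positive: 0 fully loose, 1.2 the hard stop, tight. It starts between 0 and 0.2. It needs about 0.12 N m, and stays where it is left.
- clamp_grip (a point): middle of the T-handle's black bar, on the turning axis, 52 mm above the bench. The bar is 76 mm long (along this point's x axis, which turns with it), 16 mm wide (its y) and 24 mm high (40 to 64 mm above the bench). At 0 the bar's x axis stands 0.6 rad anticlockwise of the base plate's x axis, at 1.2 it stands 0.6 rad clockwise of it.
- beaker: an open clear glass beaker, 72 mm across, 95 mm tall, standing near the end of the base plate; origin at the centre of its underside, z up
- bottle: an amber glass bottle with white cap, 60 mm across, 130 mm tall, standing beyond the base plate; origin at the centre of its underside, z up
- rack: a stainless test tube rack, 50 x 170 x 40 mm, with five holes, just beyond the base plate; origin at the centre of its underside, z up
- basket: a clear round tablet basket with a steel rod up its middle, 84 mm across, 140 mm tall with the rod; origin at the centre of its underside, z up

How it is judged:
On the way, in this order (a step that is already met when the one before it is completed fails the run):
1. the stop's pointer stands at the index while the clamp is still loose (y of pointer in the frame of index between -0.005 and 0.005 m and value of joint clamp below 0.4 rad), for 0.2 s.
2. the clamp is turned tight with the pointer still at the index (y of pointer in the frame of index between -0.005 and 0.005 m and value of joint clamp above 1 rad), for 0.2 s.
At the end, for the whole second after the job is handed in: the pointer is within 5 mm of the index along the slide, the T-handle is turned past 1.0 rad (of 1.2), both are at rest and let go (all of step 2 and velocity of joint stop between -0.005 and 0.005 m/s and velocity of joint clamp between -0.05 and 0.05 rad/s); the robot touches nothing.
It fails at once if the clamp is tightened (past 0.6 rad) with the pointer more than 6 mm off the index, or the stop is moved off after tightening (value of joint clamp above 0.6 rad and not (y of pointer in the frame of index between -0.006 and 0.006 m)).
It fails at once if the beaker is pushed more than 30 mm or tipped over (distance of beaker from where it was at the start of the episode above 0.03 m or angle between beaker's own z axis and vertical above 0.4 rad).
It fails at once if the bottle is pushed more than 30 mm or tipped over (distance of bottle from where it was at the start of the episode above 0.03 m or angle between bottle's own z axis and vertical above 0.4 rad).
It fails at once if the rack is pushed more than 30 mm or tipped over (distance of rack from where it was at the start of the episode above 0.03 m or angle between rack's own z axis and vertical above 0.4 rad).
It fails at once if the basket is pushed more than 30 mm or tipped over (distance of basket from where it was at the start of the episode above 0.03 m or angle between basket's own z axis and vertical above 0.4 rad).
It also fails if it takes over 51 s, if anything falls off the work surface, if the arm or the gripper's body presses on something with over 40 N, if the wrist force passes 120 N, or if a joint passes its speed limit or range.

## Working session

There is one attempt and no reset: what is moved stays moved. The work goes in short steps, each a Python script; the robot and the scene stay as the last script left them, time stands still between calls to the robot, and variables do not carry over. Pictures are saved under pics/ and viewed, and the job is handed in when it is done.

```bash
mkdir -p pics; ls
python3 - <<'E'
from plant import env
import cv2
for n in ["top","side","wrist"]:
    c=env.camera(n); cv2.imwrite(f"pics/{n}0.png",c["image"])
    print(n,c["K"],c.get("eye"),c.get("orientation"),c.get("T_tool_cam"),[k for k in c])
s=env.observe();print(s["t"],s["ee_pos"],s["opening"])
E
```

```text
pics
top [[494.72271204   0.         324.58633783]
 [  0.         494.72271204 206.40788947]
 [  0.           0.           1.        ]] [0.33880932 0.04158137 1.25131606] [[-0.03069113  0.97533868 -0.21856923]
 [-0.99952717 -0.03035698  0.00488761]
 [-0.00186803  0.21861589  0.9758092 ]] None ['image', 'range_z', 'K', 'eye', 'orientation']
side [[439.38155399   0.         323.13789452]
 [  0.         439.38155399 206.45739228]
 [  0.           0.           1.        ]] [0.13260458 0.77813988 0.80194831] [[-0.83974931  0.35777691 -0.40843209]
 [-0.54285602 -0.5375074   0.64528532]
 [ 0.01133292  0.76359772  0.64559282]] None ['image', 'range_z', 'K', 'eye', 'orientation']
wrist [[309.3237501    0.         315.97564437]
 [  0.         309.3237501  200.04117163]
 [  0.           0.           1.        ]] None None [[-2.61724018e-04  9.64941151e-01  2.62466201e-01  6.56654520e-02]
 [ 9.99999940e-01  3.11905848e-04 -1.49530817e-04  3.61537125e-04]
 [-2.26153182e-04  2.62466146e-01 -9.64941175e-01 -1.42876971e-01]
 [ 0.00000000e+00  0.00000000e+00  0.00000000e+00  1.00000000e+00]] ['image', 'range_z', 'K', 'T_tool_cam']
0.15 [ 0.21230859 -0.58744852  0.23071531] 0.9989957268950143
```

View pics/top0.png

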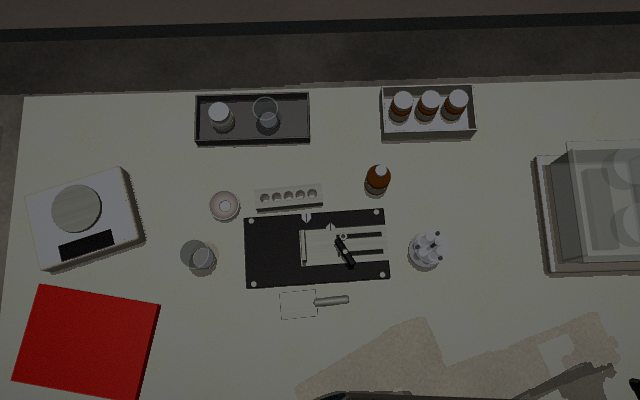

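View pics/side0.png

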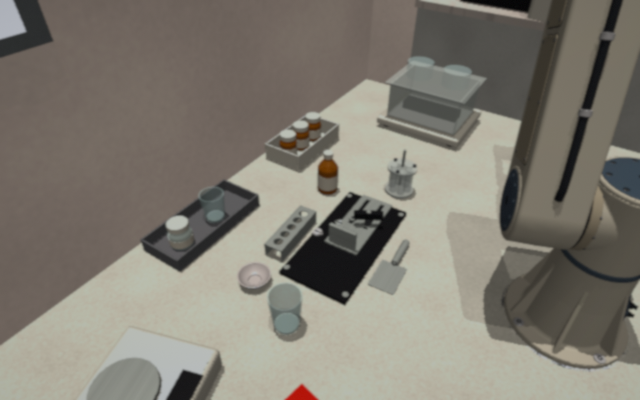

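The top view shows the plate at px (245–390, 210–288), with its +y to the left. The flange is near (304,246), the T-handle near (345,252), the index near (306,216) and the pointer near (331,226). I'll enlarge that area.

Run:
```python
import cv2
im=cv2.imread("pics/top0.png")
c=cv2.resize(im[195:300,235:400],None,fx=4.8,fy=4.8,interpolation=cv2.INTER_CUBIC)
c=cv2.convertScaleAbs(c,alpha=1.3,beta=10)
cv2.imwrite("pics/topc.png",c)
```

```text
(no output)
```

View pics/topc.png

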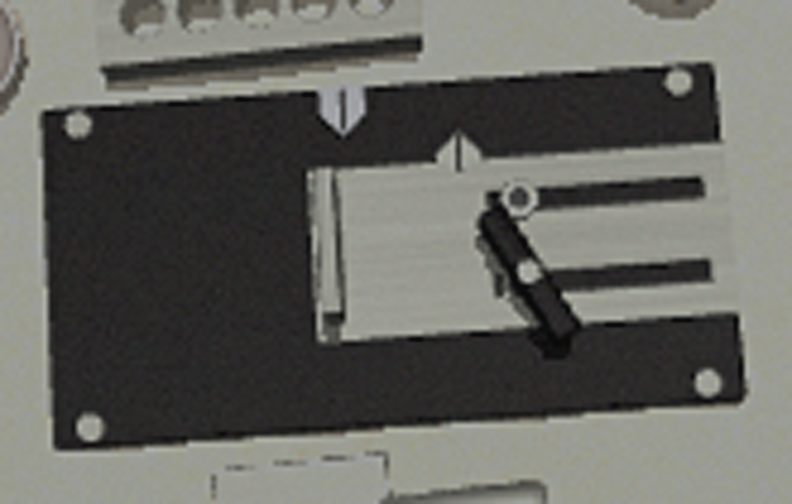

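The crop shows the plate corners at crop px (42,112), (714,63), (745,402) and (55,448). The index tip is at (343,135), the pointer tip at (459,131) and the T-handle hub at (529,271). The flange top runs from (318,170) to (333,315). Next I'll project these into the world frame.

```bash
cat > h.py <<'E'
import numpy as np, cv2
from plant import env
def ray_plane(K,eye,R,px,z):
    px=np.atleast_2d(np.array(px,float))
    d=np.c_[(px[:,0]-K[0,2])/K[0,0], -(px[:,1]-K[1,2])/K[1,1], -np.ones(len(px))]
    w=d@np.array(R).T
    s=(z-eye[2])/w[:,2]
    return eye+w*s[:,None]
def wristcam():
    s=env.observe(); c=env.camera("wrist")
    T=np.array(c["T_tool_cam"]); R=np.array(s["tcp_rot"]); p=np.array(s["ee_pos"])
    return c, p+R@T[:3,3], R@T[:3,:3]
def tool(phi):
    # tool down, tool y (jaw) axis along world angle phi
    y=np.array([np.cos(phi),np.sin(phi),0]); z=np.array([0,0,-1.]); x=np.cross(y,z)
    return np.c_[x,y,z]
E
python3 - <<'E'
from h import *
np.set_printoptions(precision=4,suppress=True)
c=env.camera("top");K=c["K"];e=c["eye"];R=c["orientation"]
f=lambda p,z: ray_plane(K,e,R,(np.array(p)+0.5)/4.8-0.5+[235,195],z)
C=f([(42,112),(714,63),(745,402),(55,448)],.012);print(C)
print("c",C.mean(0),np.linalg.norm(C[0]-C[1]),np.linalg.norm(C[0]-C[3]))
yv=((C[0]-C[1])+(C[3]-C[2]));yaw=np.arctan2(yv[1],yv[0])-np.pi/2;print("yaw",yaw)
xv=((C[0]-C[3])+(C[1]-C[2]));print(np.arctan2(xv[1],xv[0]))
I=f((343,135),.017);P=f((459,131),.017);print("idx",I,"ptr",P)
Rz=np.array([[np.cos(yaw),-np.sin(yaw)],[np.sin(yaw),np.cos(yaw)]])
o=C.mean(0)[:2]+Rz@[0,.02];print("origin",o)
for n,a in [("I",I),("P",P),("Ft",f([(318,170),(333,315)],.073)),("hub",f((529,271),.064))]: print(n,(a[:,:2]-o)@Rz)
print(env.observe()["tcp_rot"])
for phi in (yaw+np.pi/2,yaw-np.pi/2):
  q=env.inverse_kinematics([*(o+Rz@[0,-.06]),.35],tool(phi));print(q)
E
```

```text
[[ 0.5927  0.2437  0.012 ]
 [ 0.6082 -0.1152  0.012 ]
 [ 0.4282 -0.121   0.012 ]
 [ 0.4156  0.2361  0.012 ]]
c [0.5112 0.0609 0.012 ] 0.3592455022576263 0.17721538341856113
yaw 0.03922443111511198
0.037737015159728715
idx [[0.5743 0.0837 0.017 ]] ptr [[0.5746 0.0223 0.017 ]]
origin [0.5104 0.0809]
I [[0.064  0.0003]]
P [[ 0.0618 -0.061 ]]
Ft [[ 0.0362  0.0125]
 [-0.0372  0.0094]]
hub [[-0.021  -0.0898]]
[[ 0.9405  0.3399 -0.0003]
 [ 0.3399 -0.9405  0.0008]
 [ 0.     -0.0009 -1.    ]]
[ 0.0379  0.0784  1.7181 -0.      1.3451 -1.5722]
[ 0.0379  0.0784  1.7181 -0.      1.3451  1.5694]
```

```bash
cat >> h.py <<'E'
yaw=0.0385
Rz=np.array([[np.cos(yaw),-np.sin(yaw)],[np.sin(yaw),np.cos(yaw)]])
o=np.array([0.5104,0.0809])
def W(x,y,z): return np.array([*(o+Rz@[x,y]),z])
def Pl(p): return (np.atleast_2d(p)[:,:2]-o)@Rz
np.set_printoptions(precision=4,suppress=True)
E
python3 - <<'E'
from h import *
env.move_to(W(0,.011,.22),tool(yaw-np.pi/2))
c,e,R=wristcam(); cv2.imwrite("pics/w1.png",c["image"]); np.savez("w1.npz",K=c["K"],e=e,R=R)
s=env.observe();print(s["t"],s["ee_pos"],Pl(s["ee_pos"]))
E
```

```text
2.875 [0.5102 0.0913 0.22  ] [[0.0002 0.0104]]
```

View pics/w1.png

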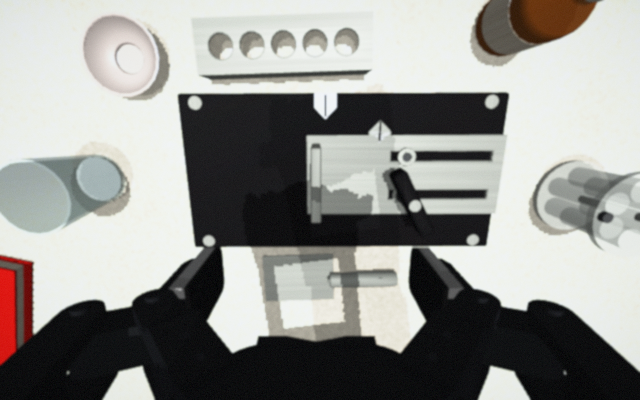

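In the wrist view the index tip is at about (325,119), the pointer tip at (379,121), and the flange top runs from (316,145) to (316,222). The way down to the flange is clear.

Run:
```python
from h import *
d=np.load("w1.npz"); f=lambda p,z: Pl(ray_plane(d["K"],d["e"],d["R"],p,z))
print(f([(325,119),(379,121)],.017),f([(316,145),(316,222)],.073),f([(179,94),(508,94),(487,245),(196,245)],.012),f((415,206),.064))
env.line_to(W(0,.011,.10),speed=.15)
c,e,R=wristcam(); cv2.imwrite("pics/w2.png",c["image"]); np.savez("w2.npz",K=c["K"],e=e,R=R)
im=cv2.imread("pics/w1.png"); cv2.imwrite("pics/w1c.png",cv2.resize(im[85:235,290:430],None,fx=4,fy=4,interpolation=cv2.INTER_CUBIC))
```

```text
[[ 0.0628 -0.    ]
 [ 0.0606 -0.0586]] [[ 0.04    0.0097]
 [-0.0354  0.0098]] [[ 0.0889  0.157 ]
 [ 0.0885 -0.1968]
 [-0.0867 -0.1995]
 [-0.0863  0.1567]] [[-0.0216 -0.0899]]
```

View pics/w2.png

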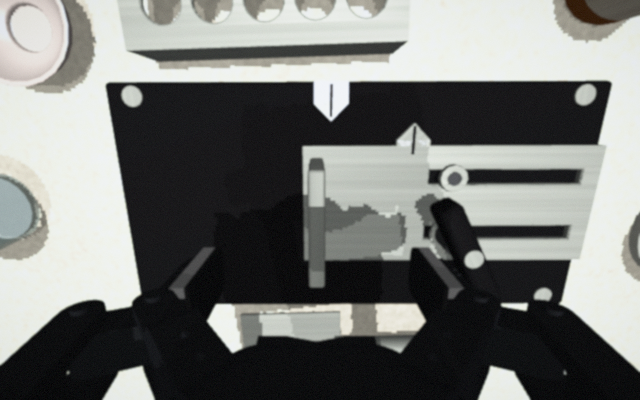

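View pics/w1c.png

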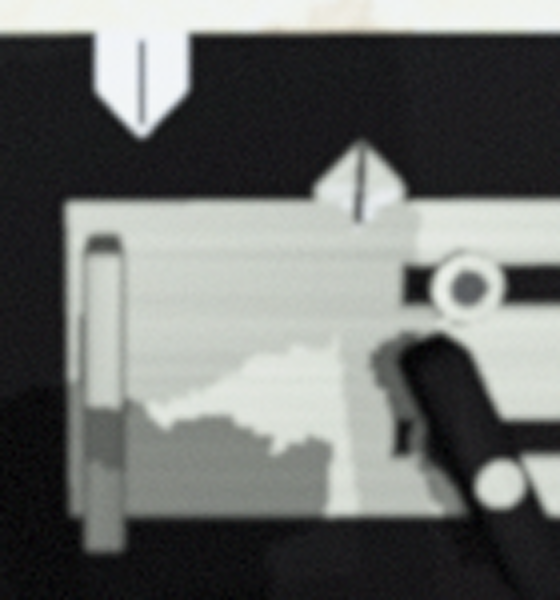

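Run:
```python
from h import *
env.move_gripper(0.6)
print(env.line_to(W(-.005,.010,.042),speed=.08,threshold=15))
env.move_gripper(0.0)
s=env.observe();print(s["opening"],s["ft_force"],s["ee_pos"])
env.line_to(W(-.005,.010+.057,.042),speed=.06)
s=env.observe();print(s["t"],s["opening"],s["ft_force"],Pl(s["ee_pos"]))
c,e,R=wristcam(); cv2.imwrite("pics/w3.png",c["image"]); np.savez("w3.npz",K=c["K"],e=e,R=R)
cv2.imwrite("pics/w3c.png",cv2.resize(c["image"][50:200,230:430],None,fx=4,fy=4,interpolation=cv2.INTER_CUBIC))
```

```text
False
0.10846921816241988 [-1.7668  0.6287  6.5206] [0.5053 0.0908 0.0425]
6.7333 0.10254369377180252 [-2.2777  1.4449  6.0348] [[-0.0048  0.0673]]
```

View pics/w3.png

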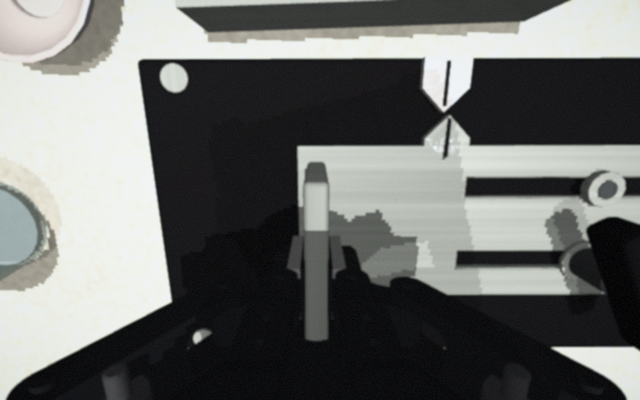

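View pics/w3c.png

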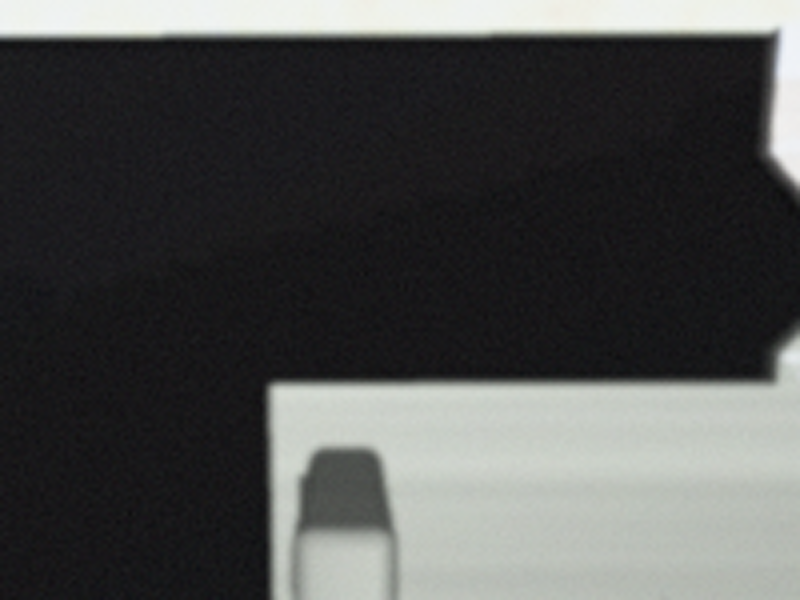

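The pinch holds. The pointer tip (about 448,116) is now almost opposite the index tip (about 445,112). A close crop of that pair gives the remaining error.

Run:
```python
import cv2
im=cv2.imread("pics/w3.png")
cv2.imwrite("pics/w3d.png",cv2.resize(im[50:170,390:510],None,fx=5,fy=5,interpolation=cv2.INTER_CUBIC))
```

```text
(no output)
```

View pics/w3d.png

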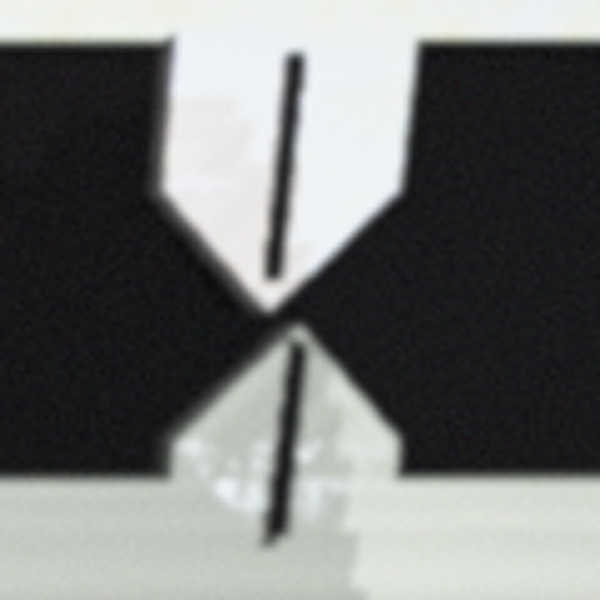

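The tips are 29 crop px apart, against about 245 crop px for the 24 mm tab width, so the pointer is 2.85 mm short. I'll correct that, release and retreat upward.

Run:
```python
from h import *
s=env.observe(); p=s["ee_pos"].copy() if hasattr(s["ee_pos"],'copy') else np.array(s["ee_pos"])
print(Pl(p))
env.line_to(W(-.005,.067+.00285,.042),speed=.02)
print(Pl(env.observe()["ee_pos"]))
env.dwell(.2)
env.move_gripper(0.5)
env.line_to(W(-.005,.067+.00285,.12),speed=.15)
s=env.observe();print(s["t"],s["ft_force"])
c,e,R=wristcam(); cv2.imwrite("pics/w4.png",c["image"]); np.savez("w4.npz",K=c["K"],e=e,R=R)
cv2.imwrite("pics/w4d.png",cv2.resize(c["image"][60:180,340:500],None,fx=5,fy=5,interpolation=cv2.INTER_CUBIC))
```

```text
[[-0.0049  0.0672]]
[[-0.0049  0.0699]]
8.3583 [-0.3291 -0.7317  0.2898]
```

View pics/w4.png

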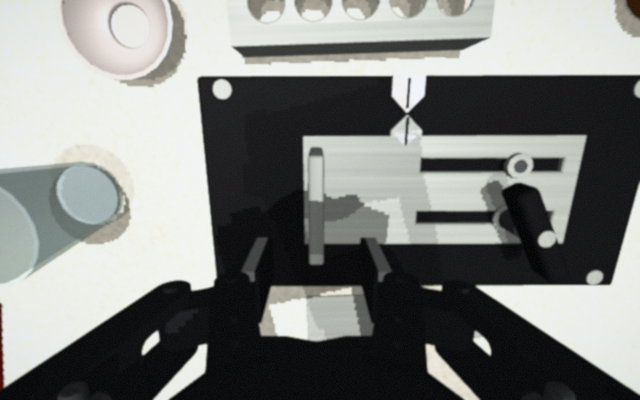

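View pics/w4d.png

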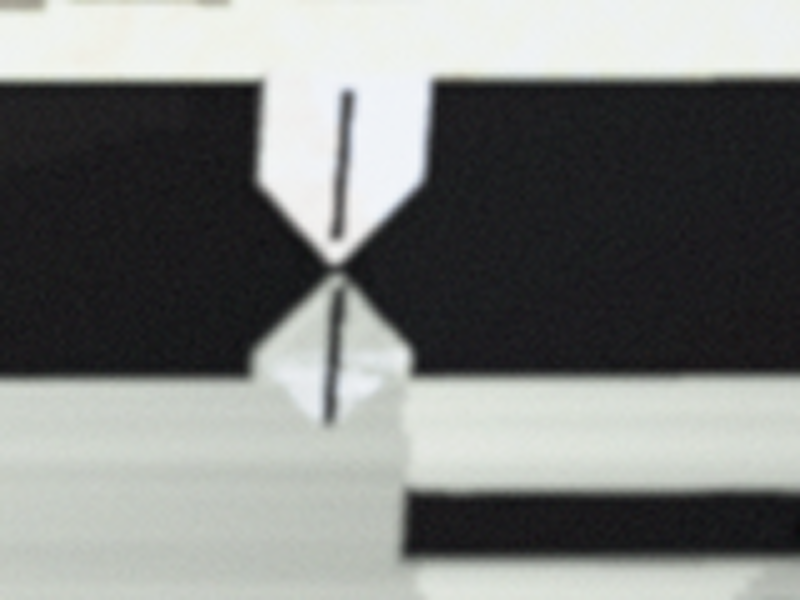

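The tips coincide to within about 0.5 mm (crop px 337 against 340), so step 1 is done. Next I'll look down at the T-handle before gripping it.

Run:
```python
from h import *
env.line_to(W(-.022,-.09,.13),tool(yaw-np.pi/2+.53),speed=.15)
env.move_gripper(0.6)
s=env.observe();print(s["t"],Pl(s["ee_pos"]))
c,e,R=wristcam(); cv2.imwrite("pics/w5.png",c["image"]); np.savez("w5.npz",K=c["K"],e=e,R=R)
cv2.imwrite("pics/w5d.png",cv2.resize(c["image"][120:290,250:390],None,fx=3.5,fy=3.5,interpolation=cv2.INTER_CUBIC))
c=env.camera("top"); cv2.imwrite("pics/t5.png",cv2.resize(c["image"][195:300,235:450],None,fx=3.6,fy=3.6,interpolation=cv2.INTER_CUBIC))
```

```text
9.8833 [[-0.022  -0.0896]]
```

View pics/w5.png

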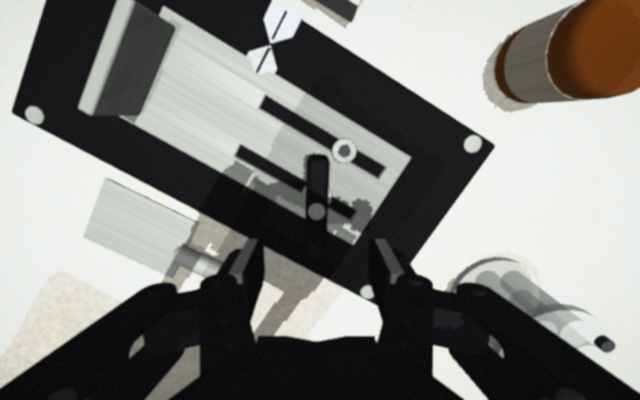

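View pics/w5d.png

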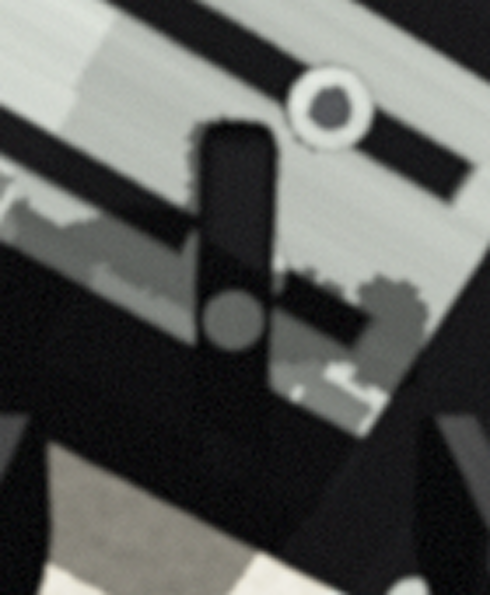

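The bar lies along the tool's x axis to within about 1°, and the hub is centred at (316,211). So the clamp stands at about 0.07 rad. I'll descend, grip and turn in small steps while watching the moment.

Run:
```python
from h import *
a=.53; B=yaw-np.pi/2
print(env.line_to(W(-.022,-.09,.037),speed=.08,threshold=15))
env.move_gripper(0.0)
s=env.observe();print(s["t"],s["opening"],s["ft_force"],s["moment"])
for a in [.4,.25,.1,-.05,-.2,-.35,-.45,-.52,-.57,-.61]:
    env.move_to(W(-.022,-.09,.037),tool(B+a))
    s=env.observe();y=s["tcp_rot"][:,1]; act=np.arctan2(y[1],y[0])-B
    print(a,round(act,3),round(s["t"],2),np.round(s["moment"],2),np.round(s["ft_force"],1),round(s["joint_torque"][5],2))
    if abs(s["moment"][2])>2.0: break
```

```text
False
11.7 0.17304644241289785 [-1.631   2.3727  5.6837] [ 0.325   0.2273 -0.0406]
0.4 0.399 11.95 [ 0.49  0.29 -0.17] [-2.5  1.5  6.2] 0.37
0.25 0.249 12.22 [ 0.73  0.35 -0.1 ] [-3.1  3.7  6.8] 0.36
0.1 0.098 12.48 [ 0.97  0.37 -0.1 ] [-3.1  6.4  6.8] 0.36
-0.05 -0.052 12.75 [ 1.22  0.36 -0.06] [-2.9  8.7  7.1] 0.36
-0.2 -0.202 13.02 [ 1.5   0.35 -0.12] [-2.5  9.7  7.1] 0.37
-0.35 -0.352 13.28 [ 1.78  0.32 -0.05] [-2.6 12.3  7.1] 0.37
-0.45 -0.452 13.53 [ 1.96  0.31 -0.11] [-1.6 12.7  7.2] 0.27
-0.52 -0.522 13.78 [ 2.08  0.24 -0.13] [-1.2 12.9  6.2] 0.15
-0.57 -0.572 14.03 [ 2.19  0.23 -0.07] [-1.9 15.   5.7] 0.07
-0.61 -0.609 14.28 [2.3  0.28 0.85] [-1.7 13.8  5.4] 0.96
```

The moment about z jumped to 0.85 N m at −0.61 rad, which is the hard stop. I'll release, rise and check.

Run:
```python
from h import *
B=yaw-np.pi/2
env.move_to(W(-.022,-.09,.037),tool(B-.60))
env.move_gripper(0.6)
env.line_to(W(-.022,-.09,.16),speed=.15)
env.line_to(W(-.03,.0,.17),tool(B),speed=.15)
s=env.observe();print(s["t"],s["ft_force"])
c,e,R=wristcam(); cv2.imwrite("pics/w6.png",c["image"])
cv2.imwrite("pics/w6d.png",cv2.resize(c["image"][90:250,290:470],None,fx=3.7,fy=3.7,interpolation=cv2.INTER_CUBIC))
```

```text
16.7 [ 0.7914 -1.1872  0.1356]
```

View pics/w6.png

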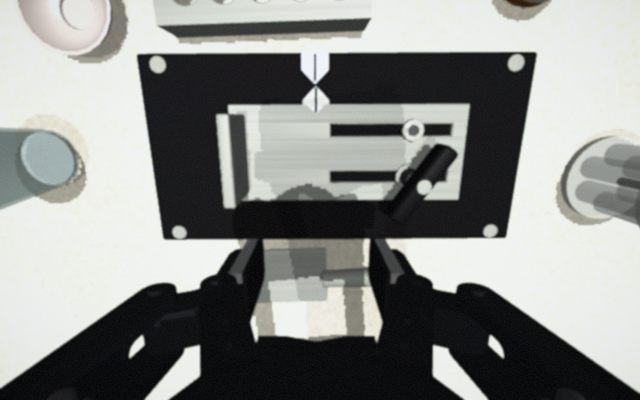

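View pics/w6d.png

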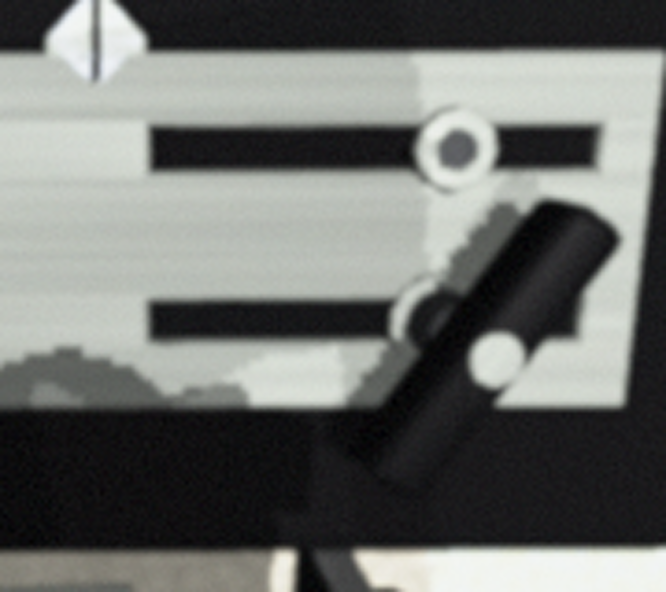

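The handle now stands on the other side, at the tight position. The index tip and pointer tip still meet, both at about (315,84), and the glassware hasn't moved. Handing in.

Run:
```python
from plant import env
env.dwell(.3); env.job_done(); print(env.observe()["t"])
```

```text
the job is handed in; nothing more can be done
the job is handed in; nothing more can be done
```

The stop is set on the index and the T-handle is turned tight. I handed the job in shortly after the 16.7 s mark, against the 51 s limit; it reports no verdict.

- **Stop:** I pinched the flange and slid the stop about 60 mm with the clamp loose. The wrist camera showed the pointer 2.85 mm short, so I corrected that. After release the pointer and index tips agreed to within about 0.5 mm.
- **Clamp:** I gripped the T-handle and turned it clockwise from about 0.07 rad. At about 1.2 rad the moment jumped from about 0.1 to 0.85 N m, which is the hard stop. I then let go.
- **Last check:** The final wrist picture shows the tips still point to point, the handle at its tight angle and the gripper clear of everything. The parts of the beaker, basket, rack and bottle in view stand where they were. I did not take a final top or side view.

No checks failed or disagreed.

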